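Set the strap splitter's thickness knob and tighten its lock ring

TASK

Reset the strap splitter for the next job: turn the black wing knob on top until its white pointer stands at the brass set-point tab on the dial. Then swing the handle of the lock ring under the dial clockwise (seen from above) until you feel the ring bite and it is firmly tight, without forcing it, and leave the setting where you put it and the things round about undisturbed.

Things in the scene. Friction and masses are not known exactly. Their poses are not given: they have to be found in the camera images.
- splitter: bench strap splitter, grey cast frame, base 130 x 170 mm (x by y), bolted down; origin: centre of the base's underside, z up, -x the feed side. On the vertical axis through the origin stand, from below: bridge (top 118 mm up), steel lock ring (62 mm across, 126 to 143 up), fixed aluminium dial (88 across, top 157 up, a mark every 12 degrees), black wing knob (skirt 58 across, to 165 up)
- thickness_knob (a joint): turn of the wing knob in rad, growing clockwise seen from above; free between stops at 0 and 2.4; stiff with about 0.12 N m, stays where it is left
- knob_grip (a point): centre of the wing knob's bar, on the turning axis, 183 mm above the worktop. The bar is 46 mm long, 13 mm wide, 30 mm tall (top 195 mm up). The point's x axis points along the bar to the pointer end, z up; the closing line of a grasp lies across it (along y)
- pointer_tip (a point): end of the knob's white pointer line, 30 mm from the turning axis, at the rim of the knob's skirt, 161 mm up
- setpoint_tab (a point): inner tip of the brass set-point tab that is clipped on the dial's rim, 30 mm from the knob's axis, 161 mm up; the pointer is set when its tip stands here. The tab is flat (top 159 mm up), stiff to move, and its place differs from job to job: 0.6 to 1.4 rad clockwise of the pointer
- lock_ring (a joint): turn of the lock ring in rad, growing clockwise seen from above (tightening). It begins slack at 0 to 0.15 and bites anywhere between about 0.4 and 1.1: this cannot be seen and differs each time (wear of the brake shoe). Slack it turns with 0.5 N m; past the bite the torque rises by about 5 to 6 N m per rad. It stays where it is left
- handle_grip (a point): point 172 mm up on the lock ring's upright black handle: a round post 14 mm thick, free from 143 to 195 mm up, 85 mm from the knob's axis on a radial steel arm. Site x points outward from the axis, z up. To move it along its circle takes about 6 N while slack; past the bite about 0.75 N more per mm. Tight from 8 N, overstrained above 15 N; 10 N is right (a push read at standstill may be 1 to 2 N less)
- shoe_carrier: carrier of the sprung brake shoe, inside the sleeve, out of sight; the lock ring's cam drives it inward and, past the bite, its shoe presses on the knob's spindle, about 0.3 N per mrad of ring. Origin in the carrier, 134 mm up (the shoe's wear does not show in it)
- thread_spool: bystander: thread spool 55 mm across, 70 mm high, upright; origin at the centre of its underside
- paint_bottle: bystander: small brown bottle 34 mm across, 75 mm high, upright; origin at the centre of its underside
- rivet_jar: bystander: round jar with a black lid, 55 mm across, 55 mm high; origin at the centre of its underside
- edge_creaser: bystander: wooden-handled edge creaser, 132 mm long, 23 mm high, lying to the right of the machine; origin at the centre of its underside

How it is judged:
On the way, in this order (a step that is already met when the one before it is completed fails the run):
1. the wing knob's pointer stands at the set-point tab (within 3 mm at the dial) (horizontal distance between pointer_tip and setpoint_tab below 0.003 m), for 0.3 s.
2. the lock ring is tight: the brake shoe presses on the spindle with 12 N or more (contact force between shoe_carrier and anything else above 12 N), for 0.3 s.
At the end, for the whole second after the job is handed in: the pointer's tip is within 3 mm of the set-point tab's tip (about half a dial division), the lock ring is left tight (the brake shoe still presses on the spindle with 12 N or more) and both are at rest and released (horizontal distance between pointer_tip and setpoint_tab below 0.003 m and contact force between shoe_carrier and anything else above 12 N and velocity of joint lock_ring between -0.03 and 0.03 rad/s and velocity of joint thickness_knob between -0.03 and 0.03 rad/s); the robot touches nothing.
It fails at once if the lock ring is overstrained: the brake shoe presses on the spindle with more than 50 N (contact force between shoe_carrier and anything else above 50 N).
It fails at once if the set-point tab is shifted by more than 3 mm (distance of setpoint_tab from where it was at the start of the episode above 0.003 m).
It fails at once if a bystander is moved by more than 20 mm (distance of any of thread_spool, paint_bottle, rivet_jar, edge_creaser from where it was at the start of the episode above 0.02 m).
It also fails if it takes over 67 s, if anything falls off the work surface, if the arm or the gripper's body presses on something with over 40 N, if the wrist force passes 120 N, or if a joint passes its speed limit or range.

ROBOT

A 6-joint arm with a two-finger parallel gripper is mounted at the origin on a cart in front of the work surface, level with it; the furniture and walls round the work are solid. World frame = base frame: x ahead of the robot, y to its left, z up, the work surface at z = 0. Lengths are in m, angles in rad, forces in N, time in s.
With the tool pointing down it reaches from about 0.375 to 0.9 m from the base axis. Payload 3.1 kg.
Tool frame: the origin (TCP) lies at the very end of the fingers, on their centre line; the grasp point (between the pads) lies 19 mm behind it (manip.hold_point_z is the distance from the TCP to the grasp point, in m); y points along the fingers, z is the direction in which the jaws open and shut, and the axes are right-handed (so a half turn about y gives the same grasp; the last joint's range is limited). The gripper opens to 85 mm and grips with 20 to 120 N. Pads are 22 mm wide; open, the fingers measure 114 mm over their backs; the gripper's body (76 mm by 85 mm) begins 54 mm behind the grasp point. The pads swing forward as they close: fully open they stand 13 mm farther back than shut.
Start: joints at [-1.383, 0.527, 1.433, -0, 1.181, -0.178], TCP at [0.224, -0.583, 0.197] pointing down, gripper open.
Joint ranges: [-3.08, 3.08], [-0.75, 2.2], [0.22, 2.44], [-1.43, 4.57], [0, 2.65], [-2.85, 2.85]. Speed limits (rad/s): [2.79, 2.79, 3.14, 3.14, 3.14, 3.14].

INTERFACE

Orientations are given as a unit quaternion [x, y, z, w].
In Python, from station import manip, eyes, workorder gives the robot as it stands. The module is installed in compiled form; this text tells all that it offers.
- The arm moves only by the shell command python3 -m jog 'ROWS' [OPENING] [FORCE]. ROWS is JSON, a list of rows, each a list of 2 entries, a list of its own where there are three numbers: the shift along the tool's x, y, z in cm, then the turn about the tool's y in rad. A call has 1 to 20 rows; each row is the pose to reach, as a shift and turn from the pose commanded when the call began, along the tool's axes at that moment; what a row does not reach only later rows make up. A row lasts 1/12 s, in which the tool goes at most 41.7 mm and 7.16 degrees, less where a joint would pass 70% of its speed; a pose out of reach is approached as far as the arm can. A call with a gripper value outside its range is refused whole. OPENING is the finger opening in cm, from 0 to 8.54, set as the call begins (- or left out, the last holds). The fingers move at their own pace and stop on an object; FORCE is the grip in N (left out, the last holds). Time passes only in rows, so rows that repeat a pose let the fingers close. It gives the time, the measured TCP pose, the force and the opening at its end, in the units of the state.
- manip.sense(): the state, without advancing time (a new reading comes with each control period).
- eyes.snapshot(name): name is "scene" or "top" or "wrist"; returns a dict with "frame" (384x512x3 uint8, red, green, blue), "vfov" (degrees; the focal length in pixels is half the picture's height over the tangent of half this angle, whatever the lens; pixels are square), "cx", "cy" (the principal point, pixels), "rvec" (rotation vector, rad) and "tvec" (3), from world to camera coordinates, as OpenCV has them. Camera axes: x right, y down, z forward; pixel columns grow to the right and rows downward; lengths in m; the calibration is good to about 2 mm. A picture is of the moment at which its call begins. There is no depth.
- workorder.sign_off(): hands the job in, once; it reports no verdict.
The state is a dict: "t": time; "q": joint angles; "qd": joint speeds; "tau": joint torques, N m; "tcp_pos": TCP position; "tool_rot": TCP orientation; "force": force on the tool from outside, world axes, zero at the start; "ft_torque": the same for the moment, N m; "finger_gap": opening from 0.0 (shut) to 1.0 (fully open).
Only numpy, scipy, OpenCV 4.12 (cv2) and the standard library are available. Lean on these libraries where they do the work, as an engineer would, in place of code of your own. Each camera call takes 0.05 s, during which the arm holds its last target. There are 200 camera calls.

## Working session

There is one attempt and no reset: what is moved stays moved. The work goes in short steps, Python scripts to look and compute and a shell command to move; the robot and the scene stay as the last step left them, time stands still between calls to the robot, and variables do not carry over. Pictures are saved under pics/ and viewed, about 8 in all and at most 12, crops included, and the job is handed in when it is done.

```bash
mkdir -p pics; cat > h.py <<'E'
import numpy as np, cv2
from station import manip, eyes, workorder
def snap(n,save=None):
    s=eyes.snapshot(n)
    if save: cv2.imwrite('pics/'+save,s['frame'][:,:,::-1])
    return s
def K(s):
    f=s['frame'].shape[0]/2/np.tan(np.radians(s['vfov'])/2); return np.array([[f,0,s['cx']],[0,f,s['cy']],[0,0,1]])
def ray(s,u,v,z):
    R=cv2.Rodrigues(np.array(s['rvec'],float))[0]; t=np.array(s['tvec'],float)
    o=-R.T@t; d=R.T@np.linalg.inv(K(s))@[u,v,1.]
    return o+d*(z-o[2])/d[2]
def proj(s,p):
    return cv2.projectPoints(np.array(p,float).reshape(-1,3),np.array(s['rvec'],float),np.array(s['tvec'],float),K(s),None)[0].reshape(-1,2)
E
python3 - <<'E'
from h import *
a=snap('scene');b=snap('top')
im=[cv2.resize(x['frame'],(400,300)) for x in (a,b)]
cv2.imwrite('pics/a_scene.png',a['frame'][:,:,::-1]);cv2.imwrite('pics/a_top.png',b['frame'][:,:,::-1])
for s in (a,b):
    R=cv2.Rodrigues(np.array(s['rvec'],float))[0];print(s['vfov'],s['cx'],s['cy'],-R.T@s['tvec'],R[2])
print(manip.sense(),manip.hold_point_z)
E
```

```text
46.726953399829455 254.56665863299565 194.84739471368206 [0.6029567  0.7477689  0.94601312] [-0.02453494 -0.67779952 -0.73483729]
48.22626326748572 254.04986230578493 187.61092136400933 [0.31908809 0.16816126 1.2149498 ] [ 0.24653195 -0.13996963 -0.95897367]
{'t': 0.1, 'q': array([-1.38249797e+00,  5.28377743e-01,  1.43378078e+00, -1.81047394e-06,
        1.18141802e+00, -1.78521283e-01]), 'qd': array([ 0.002625  , -0.00281557, -0.00321413,  0.00096073,  0.000218  ,
       -0.00048557]), 'tau': array([ 3.78537777e-05, -4.43304098e+01, -1.78586233e+01, -1.74760321e-04,
        3.88148430e-03,  1.09100526e-05]), 'tcp_pos': array([ 0.22403303, -0.58269684,  0.19582666]), 'tool_rot': array([-0.12896863,  0.69594786, -0.69454506,  0.12896059]), 'force': array([-0.63448536, -0.23317273, -0.54535592]), 'ft_torque': array([-0.0482839 , -0.01217098, -0.00275293]), 'finger_gap': 0.9985825239621839} 0.0187
```

View pics/a_top.png

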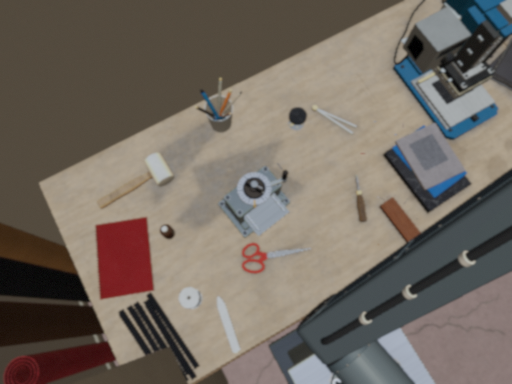

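View pics/a_scene.png

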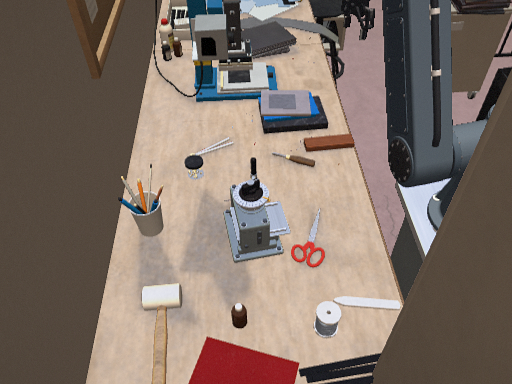

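The top view shows the splitter's dial near (254,187) and the handle at about (285,175). The scene view shows the dial at about (250,195) and the handle at (253,167). I'll zoom in on both.

```bash
python3 - <<'E'
import cv2,numpy as np
a=cv2.imread('pics/a_top.png')[150:240,205:305];b=cv2.imread('pics/a_scene.png')[150:265,205:305]
a=cv2.resize(a,(400,360),interpolation=cv2.INTER_CUBIC);b=cv2.resize(b,(400,460),interpolation=cv2.INTER_CUBIC)
c=np.zeros((460,800,3),np.uint8);c[:360,:400]=a;c[:,400:]=b
cv2.imwrite('pics/crop1.png',c)
from h import *
t=snap('top')
for u,v,z in [(254,187,.16),(284.5,175,.19)]: print(ray(t,u,v,z))
E
```

```text
[0.59177941 0.01349053 0.16      ]
[ 0.57372055 -0.06434291  0.19      ]
```

View pics/crop1.png

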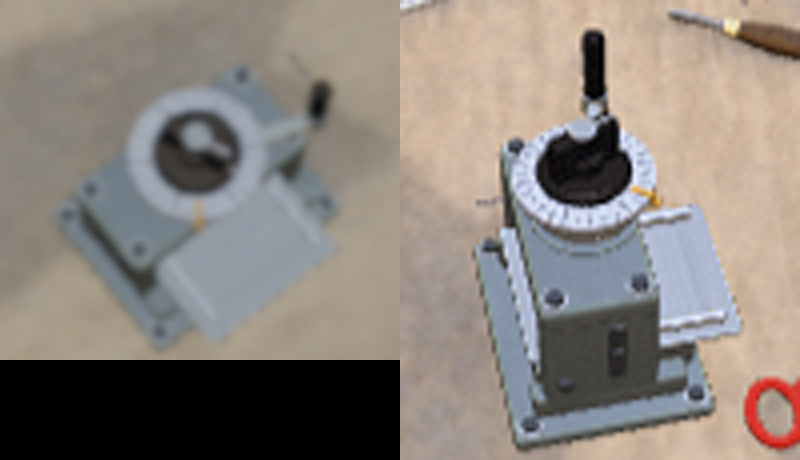

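```bash
cat >> h.py <<'E'
from scipy.spatial.transform import Rotation as Ro
def plan(target=None,yaw_z=None):
    s=manip.sense();R=Ro.from_quat(s['tool_rot']).as_matrix()
    print('t',round(s['t'],2),'tcp',s['tcp_pos'].round(4),'F',s['force'].round(1),'gap',round(s['finger_gap'],3),'q',s['q'].round(2))
    print('toolx',R[:,0].round(3),'tooly',R[:,1].round(3),'toolz',R[:,2].round(3),'zang',np.degrees(np.arctan2(R[1,2],R[0,2])).round(1))
    if target is not None: print('shift cm',(R.T@(np.array(target)-s['tcp_pos'])*100).round(2))
E
python3 -c "
from h import *
plan([.50,-.03,.36])"
```

```text
t 0.15 tcp [ 0.224  -0.5828  0.196 ] F [-0.1  0.6  0.2] gap 1.002 q [-1.38  0.53  1.43 -0.    1.18 -0.18]
toolx [-0.934 -0.359 -0.   ] tooly [-0.     0.002 -1.   ] toolz [ 0.359 -0.933 -0.002] zang -69.0
shift cm [-45.59 -16.32 -41.74]
```

```bash
python3 -m jog '[[[0,-8,0],0],[[0,-16,0],0],[[0,-16,0],0],[[0,-16,0],0],[[-4,-16.3,-4],0],[[-8,-16.3,-8],0],[[-12,-16.3,-12],0],[[-45.6,-16.3,-41.7],0],[[-45.6,-16.3,-41.7],0],[[-45.6,-16.3,-41.7],0],[[-45.6,-16.3,-41.7],0],[[-45.6,-16.3,-41.7],0],[[-45.6,-16.3,-41.7],0],[[-45.6,-16.3,-41.7],0],[[-45.6,-16.3,-41.7],0],[[-45.6,-16.3,-41.7],0],[[-45.6,-16.3,-41.7],0],[[-45.6,-16.3,-41.7],0],[[-45.6,-16.3,-41.7],0],[[-45.6,-16.3,-41.7],0]]'
python3 - <<'E'
from h import *
plan()
s=snap('wrist','w1.png')
R=cv2.Rodrigues(np.array(s['rvec'],float))[0];print(s['vfov'],-R.T@s['tvec'],R[2])
print(proj(s,[.592,.0135,.16]))
E
```

```text
t: 1.82
tcp_pos: [0.5019, -0.025, 0.3594]
tool_rot: [-0.131, 0.696, -0.694, 0.132]
force: [-0.8, -0.9, -0.9]
finger_gap: 1.005
t 1.82 tcp [ 0.5019 -0.025   0.3594] F [-0.8 -0.9 -0.9] gap 1.005 q [-0.27  0.2   1.49  0.    1.45  0.92]
toolx [-0.931 -0.365 -0.002] tooly [ 0.001  0.003 -1.   ] toolz [ 0.365 -0.931 -0.003] zang -68.6
60.764908297245825 [0.57050687 0.00137405 0.53723976] [-0.27075657 -0.10302116 -0.95711939]
[[249.5074796   69.66909368]]
```

View pics/w1.png

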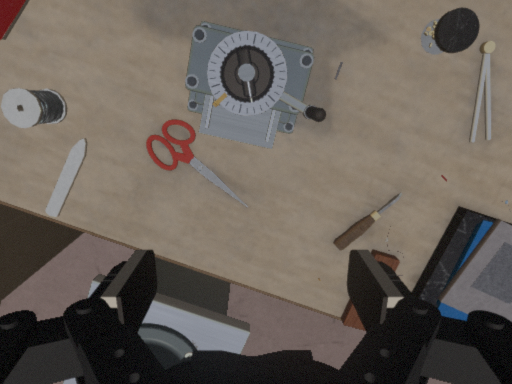

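The wrist view shows the dial at (247,73), the brass tab near (220,100), the pointer pointing down the image, and the handle's top at (316,114). I'll measure these with masks next and look at an enlarged crop.

```bash
python3 - <<'E'
from h import *
s=snap('wrist');f=s['frame'];hsv=cv2.cvtColor(f,cv2.COLOR_RGB2HSV)
sub=np.zeros(f.shape[:2],np.uint8);sub[20:130,190:330]=1
br=((hsv[...,0]>12)&(hsv[...,0]<32)&(hsv[...,1]>130)&(hsv[...,2]>110)&(sub>0)).astype(np.uint8)
v,u=np.nonzero(br);print('brass',list(zip(u,v)))
dk=((hsv[...,2]<75)&(sub>0)).astype(np.uint8)
n,l,st,c=cv2.connectedComponentsWithStats(dk)
for i in range(1,n):
    if st[i,4]>40: print('dark',st[i],c[i].round(1))
br2=((hsv[...,1]<45)&(hsv[...,2]>165)&(sub>0)).astype(np.uint8)
n,l,st,c=cv2.connectedComponentsWithStats(br2)
for i in range(1,n):
    if st[i,4]>15: print('bright',st[i],c[i].round(1))
cv2.imwrite('pics/w1c.png',cv2.resize(f[25:130,195:335,::-1],(800,600),interpolation=cv2.INTER_CUBIC))
E
```

```text
brass []
dark [193  28   8   9  60] [196.6  31.8]
dark [ 218   43   54   57 2027] [244.4  70.5]
dark [300  54   8   8  50] [303.9  57.6]
dark [303 104  21  16 240] [313.3 110.9]
```

View pics/w1c.png

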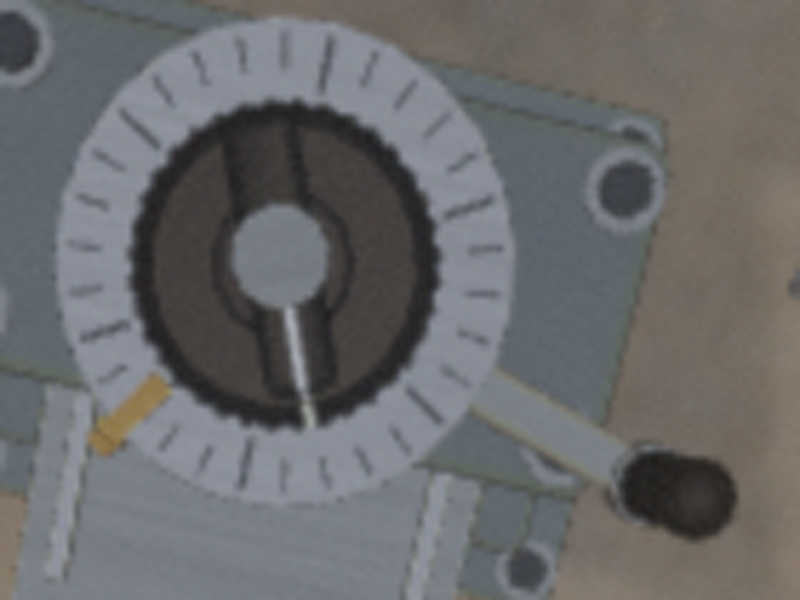

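The crop shows the dial centred at about (286,261), the pointer tip at (311,427), the tab's inner end at (161,384) and the handle's top at (702,500), all in crop pixels. Next I cast rays for these.

```bash
python3 - <<'E'
from h import *
s=snap('wrist')
f=s['frame']
g=lambda u,v,z: ray(s,195+(u+.5)/5.714-.5,25+(v+.5)/5.714-.5,z)
c=g(286,261,.157);sk=g(286,264,.165);p=g(311,427,.161);t=g(161,384,.161);h=g(702,500,.195);cap=g(280,255,.195)
hb=g(635,488,.143)
for n,x in zip('dial skirt ptr tab hand cap hbase'.split(),(c,sk,p,t,h,cap,hb)):
    d=x-c;print(n,x.round(4),'r',np.hypot(*d[:2]).round(4),'az',np.degrees(np.arctan2(d[1],d[0])).round(1))
plan()
E
```

```text
dial [0.5875 0.0129 0.157 ] r 0.0 az 0.0
skirt [0.5867 0.0124 0.165 ] r 0.001 az -149.6
ptr [ 0.561  -0.0025  0.161 ] r 0.0307 az -149.9
tab [0.5579 0.0272 0.161 ] r 0.0329 az 154.2
hand [ 0.5752 -0.0718  0.195 ] r 0.0855 az -98.3
cap [0.5862 0.0126 0.195 ] r 0.0013 az -169.1
hbase [ 0.5733 -0.0685  0.143 ] r 0.0826 az -99.9
t 1.97 tcp [ 0.4999 -0.0305  0.3593] F [0.1 0.5 0.6] gap 1.001 q [-0.28  0.19  1.5  -0.    1.45  0.92]
toolx [-0.933 -0.36   0.001] tooly [-0.001 -0.    -1.   ] toolz [ 0.36  -0.933 -0.   ] zang -68.9
```

```bash
python3 -c "
from h import *
plan([.587,.0127,.25])"
```

```text
t 1.97 tcp [ 0.4999 -0.0305  0.3593] F [0.1 0.5 0.6] gap 1.001 q [-0.28  0.19  1.5  -0.    1.45  0.92]
toolx [-0.933 -0.36   0.001] tooly [-0.001 -0.    -1.   ] toolz [ 0.36  -0.933 -0.   ] zang -68.9
shift cm [-9.7  10.92 -0.89]
```

```bash
python3 -m jog '[[[-3,3,-0.3],-0.08],[[-6,6,-0.6],-0.155],[[-9.7,10.9,-0.9],-0.155],[[-9.7,10.9,-0.9],-0.155],[[-9.7,10.9,-0.9],-0.155],[[-9.7,10.9,-0.9],-0.155],[[-9.7,10.9,-0.9],-0.155],[[-9.7,10.9,-0.9],-0.155],[[-9.7,10.9,-0.9],-0.155]]' 4.5 50
python3 -c "
from h import *
plan([.587,.0127,.170]); s=snap('wrist','w2.png'); print(proj(s,[.587,.0127,.161]))"
```

```text
t: 2.72
tcp_pos: [0.5878, 0.0116, 0.2527]
tool_rot: [0.181, -0.683, 0.684, -0.183]
force: [-0.4, 0.4, 0.1]
finger_gap: 0.532
t 2.72 tcp [0.5878 0.0116 0.2527] F [-0.4  0.4  0.1] gap 0.532 q [-0.17  0.42  1.46 -0.    1.26  0.88]
toolx [-0.868 -0.497 -0.002] tooly [ 0.003 -0.001 -1.   ] toolz [ 0.497 -0.868  0.002] zang -60.2
shift cm [ 0.03  8.27 -0.16]
[[249.98223103 183.52893732]]
```

View pics/w2.png

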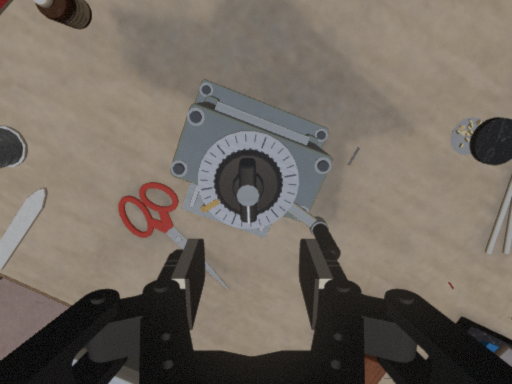

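The dial is at (248,181), with the open fingers beyond it. The pointer is straight down the image, parallel to the pads. Before descending I'll check the calibration, plus the pointer and tab from this nearer view.

```bash
python3 - <<'E'
from h import *
s=snap('wrist');f=s['frame']
print('tcp',proj(s,[manip.sense()['tcp_pos']]))
cv2.imwrite('pics/w2c.png',cv2.resize(f[120:255,170:350,::-1],(800,600),interpolation=cv2.INTER_CUBIC))
plan([.587,.0127,.170])
E
```

```text
tcp [[251.56749561 224.35475493]]
t 2.82 tcp [0.5877 0.012  0.2523] F [-0.2  0.1 -0.5] gap 0.526 q [-0.17  0.42  1.46 -0.    1.26  0.88]
toolx [-0.867 -0.498 -0.002] tooly [ 0.003 -0.001 -1.   ] toolz [ 0.498 -0.867  0.002] zang -60.1
shift cm [ 0.04  8.23 -0.11]
```

View pics/w2c.png

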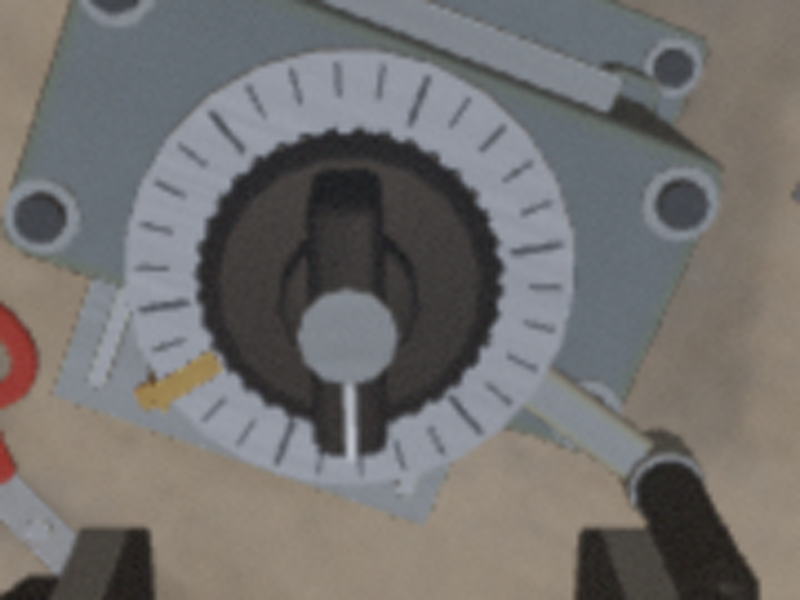

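```bash
python3 - <<'E'
from h import *
s=snap('wrist')
g=lambda u,v,z: ray(s,170+(u+.5)/4.444-.5,120+(v+.5)/4.444-.5,z)
c=g(350,267,.157)
for n,x in dict(dial=c,skirt=g(350,276,.165),cap=g(348,337,.195),ptrA=g(349,385,.195),ptrB=g(352,455,.195),tab=g(217,362,.161),tabo=g(145,396,.159),armA=g(538,392,.143),armB=g(640,455,.143)).items():
    d=x-c;print(n,x.round(4),'r',np.hypot(*d[:2]).round(4),'az',np.degrees(np.arctan2(d[1],d[0])).round(1))
E
```

```text
dial [0.5883 0.0156 0.157 ] r 0.0 az 0.0
skirt [0.5886 0.0157 0.165 ] r 0.0003 az 18.7
cap [0.5863 0.0145 0.195 ] r 0.0023 az -151.0
ptrA [0.5789 0.0101 0.195 ] r 0.0109 az -149.6
ptrB [0.568  0.0032 0.195 ] r 0.0238 az -148.7
tab [0.5597 0.0291 0.161 ] r 0.0316 az 154.7
tabo [0.5457 0.0379 0.159 ] r 0.0481 az 152.3
armA [ 0.5812 -0.0336  0.143 ] r 0.0497 az -98.2
armB [ 0.5799 -0.0598  0.143 ] r 0.0759 az -96.3
```

```bash
python3 -m jog '[[[0,3,-0.05],0],[[0,5,-0.1],0],[[0,6.5,-0.1],0],[[0,8.2,-0.1],0],[[0,8.2,-0.1],0],[[0,8.2,-0.1],0],[[0,8.2,-0.1],0],[[0,8.2,-0.1],0]]'
```

```text
t: 3.53
tcp_pos: [0.5882, 0.0133, 0.1702]
tool_rot: [0.181, -0.683, 0.684, -0.183]
force: [0.3, 0.1, -0.1]
finger_gap: 0.527
```

```bash
python3 -m jog '[[[0,0,0],0],[[0,0,0],0],[[0,0,0],0],[[0,0,0],0],[[0,0,0],0],[[0,0,0],0],[[0,0,0],0],[[0,0,0],0]]' 0.5 50; python3 -c "
from h import *
plan([.5875,.0145,.170])"
```

```text
t: 4.2
tcp_pos: [0.5871, 0.0135, 0.1687]
tool_rot: [-0.182, 0.683, -0.683, 0.182]
force: [-0.3, -0.6, 0.8]
finger_gap: 0.062
t 4.2 tcp [0.5871 0.0135 0.1687] F [-0.3 -0.6  0.8] gap 0.062 q [-0.17  0.51  1.56  0.    1.07  0.88]
toolx [-0.867 -0.498  0.   ] tooly [-0.  0. -1.] toolz [ 0.498 -0.867 -0.   ] zang -60.1
shift cm [-0.09 -0.13 -0.07]
```

```bash
python3 - <<'E'
from h import *
s=snap('wrist');a=snap('scene')
c=np.zeros((384,800,3),np.uint8);c[:,:512]=s['frame'][:,:,::-1]
c[:330,514:]=cv2.resize(a['frame'][120:260,190:311,::-1],(286,330),interpolation=cv2.INTER_CUBIC)
cv2.imwrite('pics/w3.png',c);plan()
E
```

```text
t 4.3 tcp [0.5871 0.0134 0.1687] F [-0.5  0.4 -0.3] gap 0.055 q [-0.17  0.51  1.56 -0.    1.07  0.88]
toolx [-0.867 -0.498  0.   ] tooly [-0. -0. -1.] toolz [ 0.498 -0.867 -0.   ] zang -60.1
```

View pics/w3.png

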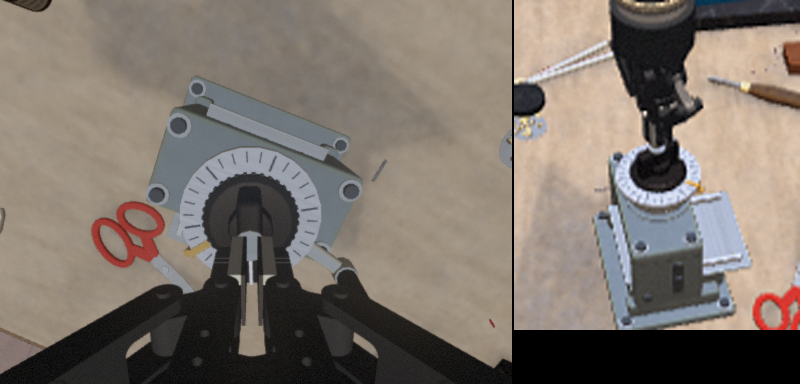

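The fingers closed to about 5 mm, so the bar may not be between them. I'll zoom in with the expected TCP and bar points marked.

```bash
python3 - <<'E'
from h import *
s=snap('wrist');a=snap('scene')
T=manip.sense()['tcp_pos']
def crop(s,x0,y0,w,h,W,H,pts):
    k=W/w;im=cv2.resize(s['frame'][y0:y0+h,x0:x0+w,::-1],(W,H),interpolation=cv2.INTER_CUBIC)
    for p,c in pts:
        q=(proj(s,[p])[0]-[x0,y0]+.5)*k;cv2.circle(im,(int(q[0]),int(q[1])),3,c,-1)
    return im
b=np.array([np.cos(np.radians(-149.5)),np.sin(np.radians(-149.5)),0])*.023;A=np.array([.5875,.014,.195])
pts=[(T,(0,0,255)),(T+[0,0,.0187],(0,255,255)),(A,(0,255,0)),(A+b,(255,0,0)),(A-b,(255,0,255))]
c=np.hstack([crop(s,190,170,120,180,400,600,pts),crop(a,215,130,80,120,400,600,pts)])
cv2.imwrite('pics/w4.png',c)
E
```

```text
(no output)
```

View pics/w4.png

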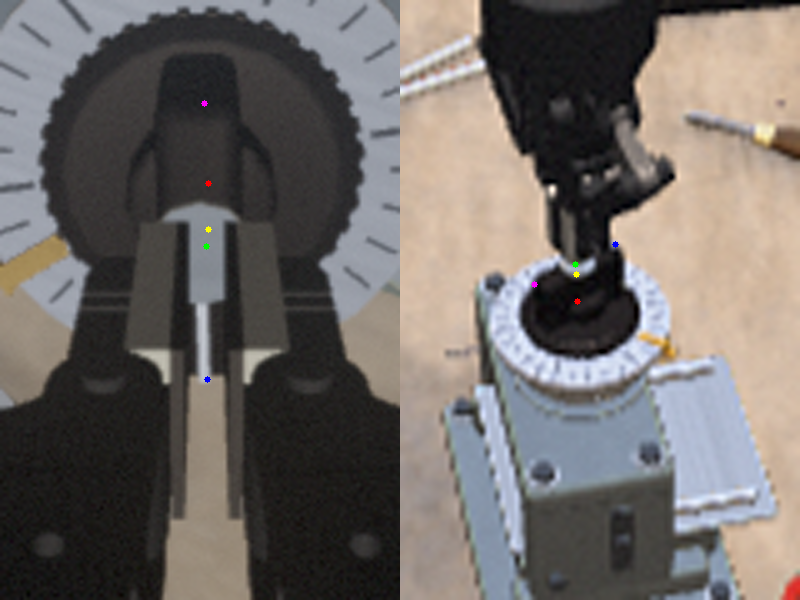

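Both views show the fingertips just above the bar. The grey cap is seen between and below them, so the real tips end about 25–30 mm short of the reported TCP. I'll open a little and feel my way down in small steps.

```bash
python3 -m jog '[[[0,0,0],0],[[0,0,0],0],[[0,0,0],0],[[0,0,0],0],[[0,0.1,0],0],[[0,0.2,0],0],[[0,0.3,0],0],[[0,0.4,0],0],[[0,0.4,0],0],[[0,0.4,0],0]]' 3.5 50
```

```text
t: 5.23
tcp_pos: [0.587, 0.0135, 0.1646]
tool_rot: [-0.182, 0.683, -0.683, 0.182]
force: [-0.5, -0.2, 0.2]
finger_gap: 0.414
```

```bash
python3 -m jog '[[[0,0.2,0],0],[[0,0.4,0],0],[[0,0.6,0],0],[[0,0.8,0],0],[[0,0.8,0],0],[[0,0.8,0],0]]' ; python3 -m jog '[[[0,0,0],0]]'
```

```text
t: 5.73
tcp_pos: [0.5869, 0.0135, 0.1565]
tool_rot: [-0.183, 0.683, -0.683, 0.182]
force: [0.3, -0.3, 0.5]
finger_gap: 0.412
t: 5.82
tcp_pos: [0.5871, 0.0134, 0.1567]
tool_rot: [-0.182, 0.683, -0.683, 0.182]
force: [0.7, -0.2, 0.7]
finger_gap: 0.412
```

```bash
python3 -m jog '[[[0,0.2,0],0],[[0,0.4,0],0],[[0,0.6,0],0],[[0,0.8,0],0],[[0,0.8,0],0],[[0,0.8,0],0]]' ; python3 -m jog '[[[0,0,0],0],[[0,0,0],0],[[0,0,0],0],[[0,0,0],0],[[0,0,0],0],[[0,0,0],0]]' 0.8 50
```

```text
t: 6.32
tcp_pos: [0.587, 0.0135, 0.1485]
tool_rot: [-0.183, 0.683, -0.683, 0.182]
force: [0.9, -0.7, 0.2]
finger_gap: 0.412
t: 6.82
tcp_pos: [0.5867, 0.0142, 0.149]
tool_rot: [-0.182, 0.684, -0.683, 0.182]
force: [-1.0, 3.8, 3.4]
finger_gap: 0.133
```

```bash
python3 -m jog '[[[0,0,0],0.06],[[0,0,0],0.14],[[0,0,0],0.22],[[0,0,0],0.3],[[0,0,0],0.38],[[0,0,0],0.46],[[0,0,0],0.54],[[0,0,0],0.62],[[0,0,0],0.7],[[0,0,0],0.78],[[0,0,0],0.86],[[0,0,0],0.92],[[0,0,0],0.96],[[0,0,0],0.98],[[0,0,0],0.98],[[0,0,0],0.98],[[0,0,0],0.98]]'; python3 -c "
from h import *
plan();print(manip.sense()['ft_torque'].round(2));s=snap('wrist');cv2.imwrite('pics/w5.png',cv2.resize(s['frame'][130:370,120:400,::-1],(700,600)))"
```

```text
t: 8.23
tcp_pos: [0.5867, 0.0147, 0.149]
tool_rot: [0.16, 0.689, -0.688, -0.161]
force: [-2.4, 5.6, 3.5]
finger_gap: 0.135
t 8.23 tcp [0.5867 0.0147 0.149 ] F [-2.4  5.6  3.5] gap 0.135 q [-0.17  0.53  1.58  0.    1.03  1.86]
toolx [-0.897  0.442  0.001] tooly [-0.001  0.002 -1.   ] toolz [-0.442 -0.897 -0.002] zang -116.3
[0.91 0.34 0.02]
```

View pics/w5.png

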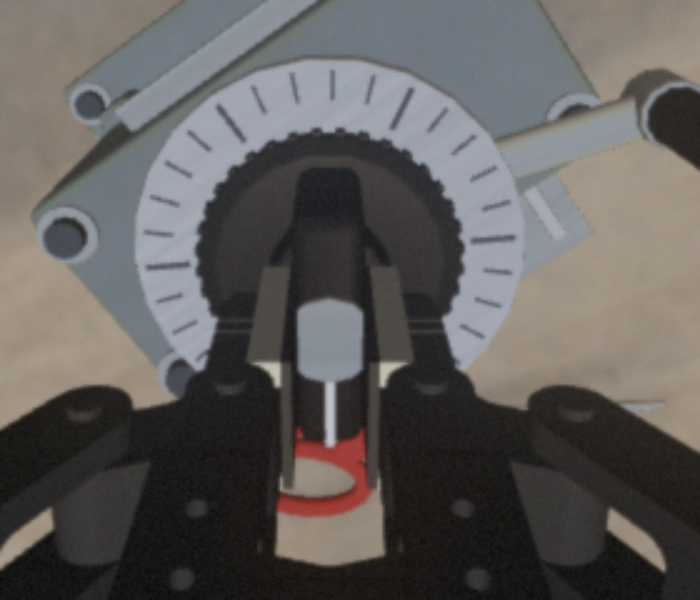

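The bar turned with the fingers: the bar and pointer stay aligned between the pads. I'll release, rise and check.

```bash
python3 -m jog '[[[0,0,0],0],[[0,0,0],0],[[0,0,0],0],[[0,0,0],0],[[0,-2,0],0],[[0,-4,0],0],[[0,-7,0],0],[[0,-10,0],0],[[0,-13,0],0],[[4,-16,0],0],[[8,-18,0],0],[[8,-18,0],0],[[8,-18,0],0],[[8,-18,0],0],[[8,-18,0],0]]' 3.5; python3 -c "
from h import *
plan();s=snap('wrist','w6f.png');o=proj(s,[.5875,.0145,.161])[0];print(o);x,y=int(o[0])-70,max(0,int(o[1])-52);print(x,y);cv2.imwrite('pics/w6.png',cv2.resize(s['frame'][y:y+105,x:x+140,::-1],(800,600),interpolation=cv2.INTER_CUBIC))"
```

```text
t: 9.53
tcp_pos: [0.5161, 0.0482, 0.3278]
tool_rot: [-0.161, -0.688, 0.689, 0.161]
force: [-0.5, -0.1, 0.6]
finger_gap: 0.408
t 9.53 tcp [0.5161 0.0482 0.3278] F [-0.5 -0.1  0.6] gap 0.408 q [-0.12  0.25  1.51 -0.    1.38  1.91]
toolx [-0.897  0.443  0.   ] tooly [-0. -0. -1.] toolz [-0.443 -0.897  0.001] zang -116.3
[249.82267107  87.11377143]
179 35
```

View pics/w6.png

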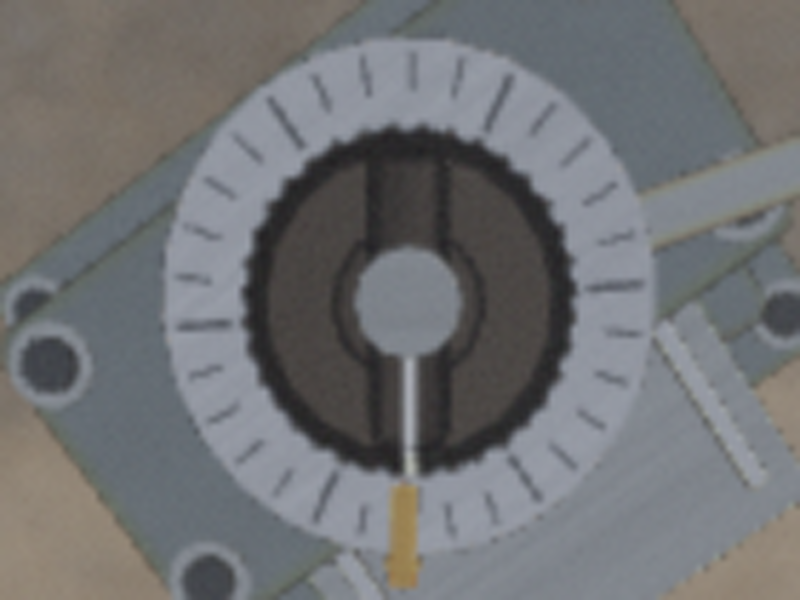

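The pointer tip is at (410,475) and the tab's inner end at (404,487) in the crop. That's about 1 mm of offset, so it's set. Next comes the lock ring handle, at azimuth about −98°.

```bash
python3 -c "
from h import *
plan([.5755,-.071,.27])"
```

```text
t 9.58 tcp [0.5161 0.0481 0.3274] F [-1.  -0.6 -0.4] gap 0.412 q [-0.12  0.25  1.51 -0.    1.38  1.91]
toolx [-0.897  0.443  0.001] tooly [-0.001 -0.    -1.   ] toolz [-0.443 -0.897  0.001] zang -116.3
shift cm [-10.61   5.74   8.04]
```

```bash
python3 -m jog '[[[-1,0,1],-0.12],[[-2,0,2],-0.24],[[-3,0,3],-0.36],[[-4,0,4],-0.48],[[-5,0,5],-0.6],[[-6,0,6],-0.72],[[-8,0,7],-0.84],[[-10.6,0,8],-0.96],[[-10.6,1,8],-1.08],[[-10.6,2,8],-1.2],[[-10.6,3,8],-1.32],[[-10.6,4,8],-1.44],[[-10.6,5,8],-1.56],[[-10.6,5.7,8],-1.68],[[-10.6,5.7,8],-1.8],[[-10.6,5.7,8],-1.89],[[-10.6,5.7,8],-1.89],[[-10.6,5.7,8],-1.89],[[-10.6,5.7,8],-1.89]]' 4.5 40; python3 -c "
from h import *
plan([.5755,-.071,.145]);s=snap('wrist','w7.png');print(proj(s,[[.5755,-.071,.195],[.5755,-.071,.145],manip.sense()['tcp_pos']]))
f=s['frame'];cv2.imwrite('pics/w7c.png',cv2.resize(f[100:340,110:430,::-1],(800,600)))"
```

```text
t: 11.17
tcp_pos: [0.5753, -0.0703, 0.2708]
tool_rot: [-0.464, 0.534, -0.534, 0.463]
force: [-0.5, -0.1, 0.7]
finger_gap: 0.528
t 11.17 tcp [ 0.5753 -0.0703  0.2708] F [-0.5 -0.1  0.7] gap 0.528 q [-0.31  0.39  1.46 -0.    1.3  -0.17]
toolx [-0.141 -0.99  -0.   ] tooly [-0.001  0.    -1.   ] toolz [ 0.99  -0.141 -0.001] zang -8.1
shift cm [ 0.07 12.58  0.05]
[[252.78010135 189.66715919]
 [252.65027916 174.79786693]
 [252.40349452 225.22151456]]
```

View pics/w7c.png

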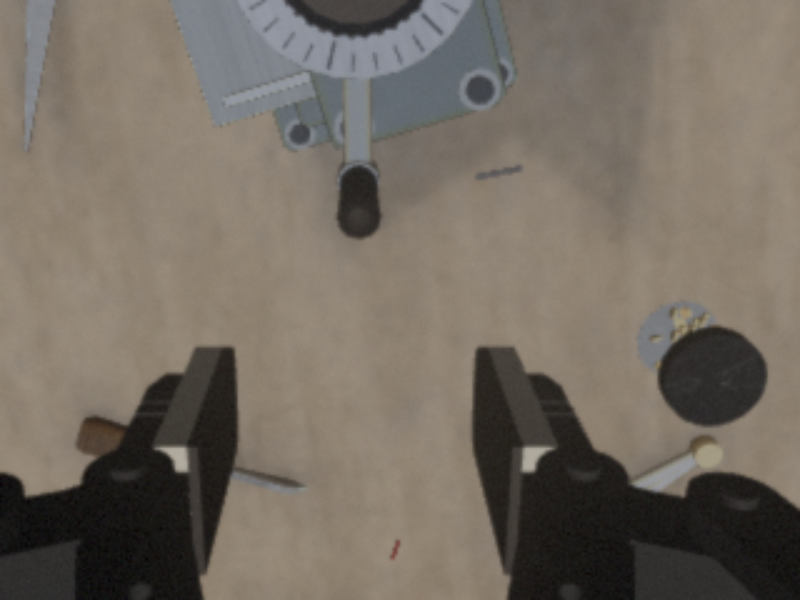

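The post's top is at (358,215) in the crop, centred between the fingers. Down and grip.

```bash
python3 -m jog '[[[-0.1,3,0],0],[[-0.1,6,0],0],[[-0.1,9,0],0],[[-0.1,11,0],0],[[-0.1,12.5,0],0],[[-0.1,12.5,0],0],[[-0.1,12.5,0],0],[[-0.1,12.5,0],0],[[-0.1,12.5,0],0]]' 4.5 40; python3 -c "
from h import *
plan()"; python3 -m jog '[[[0,0,0],0],[[0,0,0],0],[[0,0,0],0],[[0,0,0],0],[[0,0,0],0],[[0,0,0],0],[[0,0,0],0],[[0,0,0],0]]' 0.8 40;  python3 -c "
from h import *
plan()"
```

```text
t: 11.97
tcp_pos: [0.5765, -0.0692, 0.1483]
tool_rot: [0.463, -0.533, 0.535, -0.465]
force: [0.1, -0.2, -0.5]
finger_gap: 0.534
t 11.97 tcp [ 0.5765 -0.0692  0.1483] F [ 0.1 -0.2 -0.5] gap 0.534 q [-0.31  0.53  1.6   0.    1.01 -0.17]
toolx [-0.139 -0.99   0.001] tooly [ 0.003 -0.001 -1.   ] toolz [ 0.99  -0.139  0.003] zang -8.0
t: 12.63
tcp_pos: [0.5764, -0.0691, 0.1478]
tool_rot: [0.463, -0.533, 0.534, -0.465]
force: [1.2, 0.1, 5.2]
finger_gap: 0.145
t 12.63 tcp [ 0.5764 -0.0691  0.1478] F [1.2 0.1 5.2] gap 0.145 q [-0.31  0.53  1.6   0.    1.01 -0.17]
toolx [-0.139 -0.99   0.   ] tooly [ 0.003 -0.001 -1.   ] toolz [ 0.99  -0.139  0.003] zang -8.0
```

```bash
cat >> h.py <<'E'
def ring(c=(.5875,.0145)):
    s=manip.sense();d=s['tcp_pos'][:2]-c;r=np.hypot(*d);t=np.array([d[1],-d[0]])/r
    az=np.degrees(np.arctan2(d[1],d[0]));F=s['force'][:2]
    R=Ro.from_quat(s['tool_rot']).as_matrix()
    print(f"t {s['t']:.2f} r {r:.4f} turned {-97.6-az:.1f}deg  push {-F@t:.2f} radial {F@d/r:.2f} gap {s['finger_gap']:.3f} xang-az {np.degrees(np.arctan2(R[1,0],R[0,0]))-az:.1f}")
E
python3 -m jog '[[[-0.01,0,-0.42],0.05],[[-0.04,0,-0.84],0.1],[[-0.1,0,-1.26],0.15],[[-0.17,0,-1.68],0.2],[[-0.17,0,-1.68],0.2]]'; python3 -c "
from h import *
ring()"; python3 -m jog '[[[0,0,0],0],[[0,0,0],0],[[0,0,0],0]]' >/dev/null;  python3 -c "
from h import *
ring();plan()"
```

```text
t: 13.05
tcp_pos: [0.5605, -0.0654, 0.1478]
tool_rot: [0.407, -0.576, 0.579, -0.409]
force: [2.6, -0.1, 5.8]
finger_gap: 0.141
t 13.05 r 0.0843 turned 11.1deg  push 2.49 radial -0.77 gap 0.141 xang-az -0.8
t 13.30 r 0.0844 turned 11.1deg  push 2.18 radial -0.09 gap 0.144 xang-az -0.7
t 13.3 tcp [ 0.5605 -0.0654  0.1478] F [ 2.1 -0.6  6.6] gap 0.144 q [-0.31  0.51  1.64 -0.    0.99  0.02]
toolx [-0.332 -0.943 -0.   ] tooly [ 0.004 -0.001 -1.   ] toolz [ 0.943 -0.332  0.004] zang -19.4
```

```bash
r(){ python3 -c "
from h import *
ring()"; }
python3 -m jog '[[[-0.01,0,-0.34],0.04],[[-0.03,0,-0.68],0.08]]' >/dev/null; r
python3 -m jog '[[[-0.01,0,-0.34],0.04],[[-0.03,0,-0.68],0.08]]' >/dev/null; r
python3 -m jog '[[[-0.01,0,-0.34],0.04],[[-0.03,0,-0.68],0.08]]' >/dev/null; r
```

```text
t 13.47 r 0.0844 turned 14.5deg  push 5.47 radial -0.31 gap 0.143 xang-az -1.9
t 13.63 r 0.0844 turned 19.2deg  push 5.99 radial 0.15 gap 0.138 xang-az -1.8
t 13.80 r 0.0844 turned 23.8deg  push 5.06 radial 1.83 gap 0.140 xang-az -1.8
```

```bash
r(){ python3 -c "
from h import *
ring()"; }
for i in 1; do :; done
python3 -m jog '[[[0,0,-0.25],0.03],[[-0.02,0,-0.51],0.06]]' >/dev/null; r
python3 -m jog '[[[0,0,-0.25],0.03],[[-0.02,0,-0.51],0.06]]' >/dev/null; r
```

```text
t 13.97 r 0.0844 turned 27.4deg  push 4.70 radial 1.64 gap 0.142 xang-az -1.6
t 14.13 r 0.0844 turned 30.6deg  push 6.30 radial 1.71 gap 0.138 xang-az -1.8
```

```bash
r(){ python3 -c "
from h import *
ring()"; }
python3 -m jog '[[[0,0,-0.25],0.03],[[-0.02,0,-0.51],0.06]]' >/dev/null; r
```

```text
t 14.30 r 0.0844 turned 33.2deg  push 8.41 radial 1.35 gap 0.145 xang-az -2.7
```

```bash
r(){ python3 -c "
from h import *
ring()"; }
python3 -m jog '[[[0,0,0],0],[[0,0,0],0]]' >/dev/null; r
python3 -m jog '[[[0,0,-0.08],0.01],[[-0.01,0,-0.17],0.02]]' >/dev/null; r
python3 -m jog '[[[0,0,0],0],[[0,0,0],0],[[0,0,0],0]]' >/dev/null; r
```

```text
t 14.47 r 0.0844 turned 33.6deg  push 7.14 radial 1.93 gap 0.144 xang-az -2.2
t 14.63 r 0.0844 turned 33.9deg  push 9.35 radial 3.63 gap 0.143 xang-az -3.0
t 14.88 r 0.0844 turned 34.0deg  push 9.14 radial 2.39 gap 0.145 xang-az -2.9
```

```bash
r(){ python3 -c "
from h import *
ring()"; }
python3 -m jog '[[[0,0,-0.08],0.01],[[-0.01,0,-0.17],0.01]]' >/dev/null; r
python3 -m jog '[[[0,0,0],0],[[0,0,0],0],[[0,0,0],0],[[0,0,0],0]]' >/dev/null; r
```

```text
t 15.05 r 0.0844 turned 34.7deg  push 10.73 radial 3.36 gap 0.141 xang-az -2.8
t 15.38 r 0.0844 turned 34.8deg  push 10.44 radial 2.41 gap 0.145 xang-az -2.7
```

```bash
r(){ python3 -c "
from h import *
ring()"; }
python3 -m jog '[[[0,0,0.1],0],[[0,0,0.2],0],[[0,0,0.2],0]]' >/dev/null; r
python3 -m jog '[[[0,0,0],0],[[0,0,0],0],[[0,0,0],0],[[0,0,0],0]]' 3.6 >/dev/null;r
python3 -m jog '[[[0,-2,0],0],[[0,-4,0],0],[[0,-7,0],0],[[0,-10,0],0],[[0,-13,0],0],[[0,-16,0],0],[[0,-16,0],0],[[0,-16,0],0],[[0,-16,0],0]]'; python3 -c "
from h import *
plan([.516,.048,.328])"
```

```text
t 15.63 r 0.0844 turned 34.8deg  push 5.95 radial 2.11 gap 0.141 xang-az -2.7
t 15.97 r 0.0849 turned 38.5deg  push -0.62 radial 0.17 gap 0.417 xang-az 0.9
t: 16.72
tcp_pos: [0.5267, -0.0445, 0.3058]
tool_rot: [-0.27, 0.654, -0.653, 0.269]
force: [-0.3, 0.5, -0.1]
finger_gap: 0.422
t 16.72 tcp [ 0.5267 -0.0445  0.3058] F [-0.3  0.5 -0.1] gap 0.422 q [-0.3   0.28  1.52  0.    1.34  0.49]
toolx [-0.709 -0.705  0.001] tooly [-0.002  0.001 -1.   ] toolz [ 0.705 -0.709 -0.002] zang -45.2
shift cm [-5.76 -2.21 -7.32]
```

Opening released the arm's spring, about 5 mm. I'll measure the handle, pointer and tab by masks from here.

```bash
cat > m.py <<'E'
from h import *
s=snap('wrist');f=s['frame'];hsv=cv2.cvtColor(f,cv2.COLOR_RGB2HSV).astype(int)
C=np.array([.5875,.0145]);az=lambda p:(np.degrees(np.arctan2(p[1]-C[1],p[0]-C[0])).round(1),np.hypot(*(p[:2]-C)).round(4))
H,W=f.shape[:2];vv,uu=np.mgrid[:H,:W]
P=np.array(proj(s,[[*C,.161]])[0]);print('axis px',P.round(1))
near=np.hypot(uu-P[0],vv-P[1])<45
m=near&(hsv[...,0]>12)&(hsv[...,0]<28)&(hsv[...,1]>95)&(hsv[...,2]>105)
n,l,st,c=cv2.connectedComponentsWithStats(m.astype(np.uint8))
for i in range(1,n):
    if st[i,4]>5: print('brass',st[i],c[i].round(1),az(ray(s,*c[i],.160)))
# pointer: bright low-saturation pixels on the dark skirt, away from the cap
m=((hsv[...,2]>140)).astype(np.uint8)
n,l,st,c=cv2.connectedComponentsWithStats(m)
for i in range(1,n):
    d=np.hypot(*(c[i]-P))
    if d<34 and 3<st[i,4]<400:
        print('bright',st[i],c[i].round(1),[az(ray(s,*c[i],z)) for z in (.161,.195)])
        ys,xs=np.nonzero(l==i);q=np.array([ray(s,a,b,.195)[:2] for a,b in zip(xs,ys)]);rr=np.hypot(*(q-C).T)
        k=rr>.011
        if k.sum()>3: print('  line az',az(q[k].mean(0)), 'n',k.sum())
m=(hsv[...,2]<70).astype(np.uint8)
n,l,st,c=cv2.connectedComponentsWithStats(m)
for i in range(1,n):
    if 80<st[i,4]<800 and np.hypot(*(c[i]-P))<110: print('dark',st[i],c[i].round(1),az(ray(s,*c[i],.169)))
for a in (-132.6,-134,-136): print(a,proj(s,[[C[0]+.085*np.cos(np.radians(a)),C[1]+.085*np.sin(np.radians(a)),.169]])[0].round(1))
E
python3 m.py; python3 -c "
import cv2,numpy as np
from h import *
s=snap('wrist','w8.png')"
```

```text
axis px [253.4  80.3]
brass [211  90  11   7  48] [216.1  93.1] (np.float64(152.8), np.float64(0.0371))
dark [252 160  15  24 283] [258.7 172. ] (np.float64(-131.6), np.float64(0.086))
-132.6 [257.2 171.1]
-134 [255.1 171.2]
-136 [252.1 171.2]
```

```bash
cat > p.py <<'E'
from h import *
s=snap('wrist');g=cv2.cvtColor(s['frame'],cv2.COLOR_RGB2GRAY)
import sys
C=np.array([.5875,.0145])
# cap centre as local axis at z=.195 : grey blob near projected axis
def prof(z,r0,r1,off):
    out=[]
    for a in np.arange(134,176,2):
        r=np.linspace(r0,r1,12);A=np.radians(a)
        q=proj(s,np.c_[C[0]+off[0]+r*np.cos(A),C[1]+off[1]+r*np.sin(A),np.full(12,z)]).astype(np.float32)
        out.append((a,int(cv2.remap(g,q[:,:1],q[:,1:],1).mean())))
    return out
print(prof(.195,.012,.021,(-.0005,0)));print(prof(.165,.024,.029,(0,0)))
E
python3 p.py
```

```text
[(np.int64(134), 51), (np.int64(136), 48), (np.int64(138), 49), (np.int64(140), 54), (np.int64(142), 58), (np.int64(144), 61), (np.int64(146), 64), (np.int64(148), 73), (np.int64(150), 96), (np.int64(152), 136), (np.int64(154), 166), (np.int64(156), 160), (np.int64(158), 121), (np.int64(160), 81), (np.int64(162), 64), (np.int64(164), 59), (np.int64(166), 56), (np.int64(168), 53), (np.int64(170), 48), (np.int64(172), 46), (np.int64(174), 47)]
[(np.int64(134), 54), (np.int64(136), 50), (np.int64(138), 47), (np.int64(140), 45), (np.int64(142), 46), (np.int64(144), 49), (np.int64(146), 48), (np.int64(148), 52), (np.int64(150), 70), (np.int64(152), 115), (np.int64(154), 149), (np.int64(156), 128), (np.int64(158), 68), (np.int64(160), 45), (np.int64(162), 45), (np.int64(164), 45), (np.int64(166), 46), (np.int64(168), 48), (np.int64(170), 51), (np.int64(172), 54), (np.int64(174), 53)]
```

Pointer at azimuth 154.3° and tab at 152.8°, which is about 0.8 mm. The handle is where I left it, and the robot is clear. Handing in.

```bash
python3 -c "
from h import *
plan();print(workorder.sign_off())"
```

```text
t 16.87 tcp [ 0.5265 -0.0446  0.3049] F [0.2 0.1 0.5] gap 0.423 q [-0.3   0.28  1.52  0.    1.34  0.49]
toolx [-0.71  -0.705  0.002] tooly [-0.004  0.001 -1.   ] toolz [ 0.705 -0.71  -0.004] zang -45.2
the job is handed in; nothing more can be done
None
```

I set the wing knob to the brass tab and tightened the lock ring, then handed the job in at about 17 s. The handover reports no verdict.

- **Knob:** I turned it about 0.98 rad clockwise. In the last image measurement, taken after tightening, the pointer stood at 154.3° and the tab at 152.8°. That is about 0.8 mm at the dial, against the 3 mm allowed.
- **Lock ring:** It bit about 30° into the swing. I stopped at 34.8° with a push of 10.7 N moving and 10.4 N at standstill (10 N is right). From that I estimate the brake shoe presses with 20–25 N, but this can't be measured directly.
- **Clear at the end:** The gripper was open above the splitter with no force on the wrist. I did not measure the bystanders again at the end. The wrist force stayed near zero except while gripping the knob and handle.

**What failed or disagreed:**
- **First grasp:** The first attempt on the knob closed on nothing. The real fingertips sat roughly 25 mm short of the reported tool point, so I felt my way down and gripped again.
- **Handle release:** The arm sprang forward about 5 mm as the gripper opened on the handle. The image check then put the handle at about 34°, which agrees with 34.8° to within about 1°. So the ring does not appear to have been dragged further.

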